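Rub down a glued cardboard seam on the sprung jig

TASK

Pick the cardboard offcut off the panel and put it in the blue bin. Then take the wooden rubbing block by its handle, set it lengthwise on the taped seam at the blue-striped end, press until the springy bed is about half-way down, and rub along the seam to the red-striped end, keeping the bed about half-way down all the way: never let up over the seam and never bottom the bed out. Then put the block back upright on its cork mat, and leave the glue bottle, the gear and the tape roll alone.

Things in the scene. Friction and masses are not known exactly. Their poses are not given: they have to be found in the camera images.
- jig: Fixed low plywood jig, 150 (x) x 320 (y) mm, its wooden rim 22 mm high; carries the sprung bed in the middle. Origin: centre of its underside on the table; z up, y runs along the seam towards the blue-striped end.
- bed (a joint): How far the sprung bed is pressed down, m: 0 = up (at rest), 0.012 = bottomed out; half-way is 0.006. It moves straight down without tilting, and takes about 2 N to start, 8 N half-way, 14 N to bottom. The bed is 110 (x) x 270 (y) mm, topped with two brown cardboard panels; at rest its top is 40 mm above the table.
- seam_mid (a point): Middle of the seam, on top of the bed (moves down with it). y along the seam towards the blue-striped end, z up. The seam is the white paper tape, 24 mm wide and 250 mm long, along the centre line of the bed.
- seam_start (a point): Where the block's centre should be to begin: on the tape, 85 mm from the seam's middle, at the end with the blue stripe (the stripe lies across the bed's end edge, beyond the tape). The 80 mm long block then ends flush with the tape's end.
- seam_end (a point): Where the block's centre should be to finish: on the tape, 85 mm from the middle, at the end with the red stripe.
- block: Wooden rubbing block, loose, 0.2 kg: dark sole 80 (x) x 44 (y) x 16 mm high, with a pale handle on its middle 44 (x) x 26 (y) mm, from 16 to 52 mm above the underside. Origin: centre of the underside; x lengthwise, z up. Starts on the cork mat.
- mat: Fixed cork mat, 120 (x) x 100 (y) x 5 mm thick, the block's place. Origin: centre of its underside, on the table.
- bin: Fixed blue open bin for scraps, 140 x 140 x 85 mm high, walls 4 mm. Origin: centre of its underside, on the table.
- offcut: Offcut of laminated brown cardboard, a firm block 60 (x) x 30 (y) x 28 mm high, 30 g, lying on the seam. Origin: centre of its underside.
- glue: Bystander: white glue bottle with a blue label, standing, 60 mm in diameter, 150 mm high, on the table beyond the jig. Origin: centre of its underside.
- gear: Bystander: cardboard gear lying flat, 86 mm across, 18 mm high, beyond the jig. Origin: centre of its underside.
- roll: Bystander: roll of kraft tape lying flat, 84 mm outside, 24 mm high, beyond the jig. Origin: centre of its underside.

How it is judged:
By the outcome, as a careful person would: the job done as asked, in the order asked, and still so for the second after the job is handed in, with the robot touching nothing.
It also fails if it takes over 67 s, if anything falls off the work surface, if the arm or the gripper's body presses on something with over 40 N, if the wrist force passes 120 N, or if a joint passes its speed limit or range.

ROBOT

A 6-joint arm with a two-finger parallel gripper is mounted at the origin on the work surface. World frame = base frame: x ahead of the robot, y to its left, z up, the work surface at z = 0. Lengths are in m, angles in rad, forces in N, time in s.
With the tool pointing down it reaches from about 0.3 to 0.875 m from the base axis. Payload 6.4 kg.
Tool frame: the origin (TCP) lies midway between the tips of the shut fingers; the grasp point (between the pads) lies 19 mm behind it; z points along the fingers, y is the line along which they close (so a half turn about z gives the same grasp; the last joint's range is limited). The gripper opens to 85 mm and grips with 20 to 120 N. Pads are 22 mm wide; open, the fingers measure 114 mm over their backs; the gripper's body (76 mm by 85 mm) begins 54 mm behind the grasp point. The pads swing forward as they close: fully open they stand 13 mm farther back than shut.
Start: joints at [-0.206, 0.181, 1.607, -0, 1.354, -0.206], TCP at [0.575, 0, 0.202] pointing down, gripper open.
Joint ranges: [-2.99, 2.99], [-0.89, 2.07], [0.3, 2.58], [-1.14, 4.28], [0, 2.63], [-3.12, 3.12]. Speed limits (rad/s): [2.57, 2.57, 3.01, 3.14, 3.14, 3.14].

INTERFACE

Orientations are given as [roll, pitch, yaw] about the fixed x, y, z axes, in that order (R = Rz(yaw) Ry(pitch) Rx(roll)).
In Python, from rig import * gives the robot as it stands.
- The arm moves only by the tool carry_out, never from a script. Its argument "series" is a list of rows, each an object with "slide": the shift along the tool's x, y, z in cm, a list of three; "delta_rot": the turn, a rotation vector about the tool's x, y, z in degrees, a list of three. A call has 1 to 12 rows; each row is the pose to reach, as a shift and turn from the pose commanded when the call began, along the tool's axes at that moment; what a row does not reach only later rows make up. A row lasts 1/10 s, in which the tool goes at most 50 mm and 8.59 degrees, less where a joint would pass 70% of its speed; a pose out of reach is approached as far as the arm can. A call with a gripper value outside its range is refused whole. "fingers" is the gripper command: -1 is shut, 1 is fully open, values between are in proportion, set as the call begins (left out, the last holds). The fingers move at their own pace and stop on an object; the grip force is fixed at half the most. Time passes only in rows, so rows that repeat a pose let the fingers close. It gives the time, the measured TCP pose, the force, the opening and the grip force at its end, in the units of the state.
- observe(): the state, without advancing time (a new reading comes with each control period).
- snapshot(name): name is "scene" or "side" or "wrist"; returns (picture, depth): 384x512x3 uint8, blue, green, red; 384x512 float32, m along the optical axis (not along the pixel's ray), 0 where there is no reading.
- camera_info(name): a dict with "K" (3x3 intrinsics, pixels), "dist_coeffs" ([k1, k2, p1, p2, k3] as OpenCV has them; the pictures are not rectified), "rvec" (rotation vector, rad) and "tvec" (3), from world to camera coordinates, as OpenCV has them. Camera axes: x right, y down, z forward; pixel columns grow to the right and rows downward; lengths in m; the calibration is good to about 2 mm. A picture is of the moment at which its call begins: read the wrist's pose just before it. camera_info takes no time and is no camera call; for the wrist camera it gives the pose at the moment of the call.
- hand_in(): hands the job in; it is judged then, once.
Trained networks look in the newest picture that a camera, given by its name, has taken for a name from the list of things; names that differ only in an ending like _2 or _b are one class to them, and where a whole thing is asked for, a point or a joint stands for the part that bears it (a point fixed in the world has none). Each returns a list of dicts, best first, with "p" (0 to 1); they miss things now and then, are a little off and sometimes report something else, mostly with a low value. They report only what shows in the picture. A call takes as long as a camera call.
- look_for(name, camera): "box" ([left, top, right, bottom] in pixels, round what is visible of it).
- regions_of(name, camera): "mask" (384x512 bool, what is visible of it) and "box" ([left, top, right, bottom] in pixels, round what is visible of it).
The state is a dict: "clock": time; "joints": joint angles; "joint_vel": joint speeds; "tau": joint torques, N m; "tool_pos": TCP position; "orientation": TCP orientation; "ft_force": force on the tool from outside, world axes, zero at the start; "ft_torque": the same for the moment, N m; "grip_width": opening from 0.0 (shut) to 1.0 (fully open); "finger_force": force on a finger pad.
Only numpy, scipy, OpenCV 4.12 (cv2) and the standard library are available. Lean on these libraries where they do the work, as an engineer would, in place of code of your own. Each camera call takes 0.05 s, during which the arm holds its last target. There are 200 camera calls.

## Working session

There is one attempt and no reset: what is moved stays moved. The work goes in short steps, Python scripts to look and compute and a tool call to move; the robot and the scene stay as the last step left them, time stands still between calls to the robot, and variables do not carry over. Pictures are saved under pics/ and viewed, at most 10 in all, crops included, and the job is handed in when it is done.

Besides the shell and the picture viewer there is one more tool, called after ">>>" by a JSON object that holds its "op" and its "data". carry_out: Moves the arm, as the interface text tells. Its arguments: {"type":"object","properties":{"series":{"type":"array"},"fingers":{"type":"number"}},"required":["series"]}

```bash
mkdir -p pics
python3 - <<'E'
from rig import *
import cv2,numpy as np
s=observe();print(s)
for c in ["scene","side"]:
    p,d=snapshot(c);cv2.imwrite(f"pics/{c}0.png",p);np.save(f"{c}_d.npy",d)
a=cv2.imread("pics/scene0.png");b=cv2.imread("pics/side0.png")
p,d=snapshot("wrist")
cv2.imwrite("pics/all0.png",np.hstack([a,b])[:, :] if 0 else cv2.resize(np.hstack([a,b]),(800,300)))
E
```

```text
{'clock': 0.0, 'joints': array([-2.06282573e-01,  1.81513082e-01,  1.60801992e+00, -5.76189839e-06,
        1.35378704e+00, -2.06278544e-01]), 'joint_vel': array([-0.00073754, -0.00047134,  0.00193644,  0.00175977,  0.00201023,
       -0.00016039]), 'tau': array([ 3.41415571e-04, -4.44869328e+01, -3.51340663e+01, -2.51131587e-04,
        9.11703974e-03,  3.43231875e-05]), 'tool_pos': array([5.74398459e-01, 1.51404606e-04, 2.01494154e-01]), 'orientation': array([-3.13990073e+00, -3.48296948e-04,  1.57079325e+00]), 'ft_force': array([-0.16759802, -0.16599857,  0.42793252]), 'ft_torque': array([-0.03649571,  0.00127611, -0.00836518]), 'finger_force': 0.0, 'grip_width': 0.9994111371129355}
```

View pics/scene0.png

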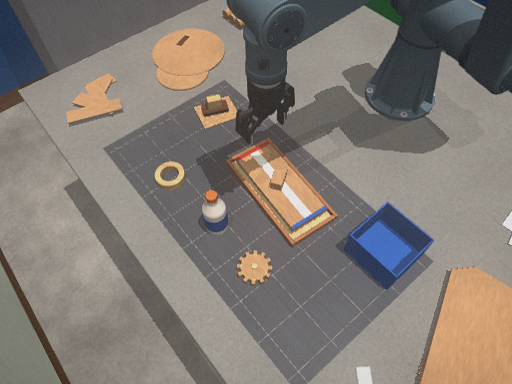

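```bash
cat > h.py <<'E'
from rig import *
import cv2,numpy as np
def cloud(cam,pic=None,d=None):
    """world xyz per pixel (384,512,3), nan where no depth"""
    ci=camera_info(cam)
    if d is None: pic,d=snapshot(cam)
    v,u=np.mgrid[0:384,0:512]
    n=cv2.undistortPoints(np.stack([u,v],-1).reshape(-1,1,2).astype(np.float64),np.array(ci["K"]),np.array(ci["dist_coeffs"])).reshape(384,512,2)
    P=np.dstack([n[...,0]*d,n[...,1]*d,d]).astype(float); P[d==0]=np.nan
    R=cv2.Rodrigues(np.array(ci["rvec"],float))[0]
    return pic,(P-np.array(ci["tvec"]).ravel())@R
E
python3 - <<'E'
from h import *
for cam in ["scene","side"]:
    pic,W=cloud(cam)
    for n in ["jig","bed","block","mat","bin","offcut","glue","gear","roll"]:
        r=regions_of(n,cam)
        if not r: print(cam,n,None);continue
        r=r[0];m=r["mask"]&~np.isnan(W[...,2]);q=W[m]
        if len(q)<10: print(cam,n,"few");continue
        zt=np.percentile(q[:,2],97)
        t=q[q[:,2]>zt-.006]
        rect=cv2.minAreaRect((t[:,:2]*1000).astype(np.float32))
        print(cam,n,round(r["p"],2),[int(x) for x in r["box"]],"ztop",zt.round(4),"med",np.median(t,0).round(3),"rect",np.round(rect[0],0),np.round(rect[1],0),round(rect[2],1))
E
```

```text
scene jig 0.76 [223, 135, 339, 249] ztop 0.044 med [0.548 0.049 0.041] rect [544.  25.] [274. 112.] 84.3
scene bed 0.72 [236, 141, 325, 230] ztop 0.0445 med [0.547 0.048 0.041] rect [544.  25.] [274. 112.] 84.3
scene block 0.97 [200, 93, 227, 115] ztop 0.0579 med [ 0.502 -0.329  0.055] rect [ 501. -332.] [30. 44.] 59.5
scene mat 0.66 [195, 97, 237, 130] ztop 0.008 med [ 0.517 -0.303  0.005] rect [ 501. -323.] [106. 121.] 75.7
scene bin 0.77 [343, 202, 435, 288] ztop 0.0867 med [0.473 0.335 0.085] rect [466. 332.] [143. 140.] 1.0
scene offcut 0.63 [269, 163, 287, 186] ztop 0.0721 med [0.543 0.02  0.069] rect [542.  19.] [62. 30.] 32.6
scene glue 0.74 [205, 190, 228, 231] ztop 0.1515 med [0.742 0.004 0.15 ] rect [742.   3.] [25. 27.] 0.9
scene gear 0.64 [238, 253, 273, 282] ztop 0.0222 med [0.744 0.162 0.019] rect [745. 162.] [82. 82.] 35.2
scene roll 0.77 [153, 162, 185, 190] ztop 0.0275 med [ 0.751 -0.202  0.025] rect [ 752. -203.] [84. 81.] 77.9
side jig 0.74 [204, 165, 282, 257] ztop 0.0423 med [ 0.539 -0.015  0.041] rect [544.  27.] [275. 110.] 84.1
side bed 0.88 [210, 166, 270, 238] ztop 0.0425 med [ 0.539 -0.015  0.041] rect [544.  26.] [273. 110.] 84.1
side block 0.63 [223, 179, 248, 206] ztop 0.0697 med [0.54  0.018 0.068] rect [542.  21.] [59. 32.] 33.9
side mat None
side bin 0.77 [156, 120, 207, 175] ztop 0.0855 med [0.466 0.289 0.084] rect [466. 332.] [142. 143.] 1.1
side offcut 0.7 [224, 179, 248, 206] ztop 0.0697 med [0.541 0.018 0.068] rect [542.  21.] [61. 32.] 34.7
side glue 0.74 [294, 146, 320, 201] ztop 0.1502 med [ 0.737 -0.     0.15 ] rect [737.   3.] [25. 25.] 20.8
side gear 0.94 [272, 155, 296, 176] ztop 0.0216 med [0.74  0.157 0.019] rect [741. 160.] [80. 77.] 50.2
side roll 0.97 [336, 226, 375, 254] ztop 0.0261 med [ 0.749 -0.209  0.024] rect [ 751. -204.] [82. 79.] 46.2
```

The scene picture shows the jig at centre: red stripe near (250,152), blue stripe near (308,222), the offcut at (278,178). The block is on its mat at (215,105) and the bin is at (388,245). The masks give usable poses, so I'll move above the offcut.

>>> {"op": "carry_out", "data": {"series": [{"slide": [2,-3.2,3],"delta_rot": [0,0,8]},{"slide": [2,-3.2,6],"delta_rot": [0,0,16]},{"slide": [2,-3.2,7],"delta_rot": [0,0,24]},{"slide": [2,-3.2,7],"delta_rot": [0,0,32]},{"slide": [2,-3.2,7],"delta_rot": [0,0,40]},{"slide": [2,-3.2,7],"delta_rot": [0,0,48]},{"slide": [2,-3.2,7],"delta_rot": [0,0,56]},{"slide": [2,-3.2,7],"delta_rot": [0,0,56]},{"slide": [2,-3.2,7],"delta_rot": [0,0,56]}], "fingers": 1}}

```text
clock: 2.05
tool_pos: [0.543, 0.02, 0.1324]
orientation: [3.142, -0.0, 0.597]
ft_force: [-1.0, 1.5, -1.1]
grip_width: 1.004
finger_force: 0.0
```

```bash
cat >> h.py <<'E'
def top(cam,name,W,band=.006,pct=90):
    r=regions_of(name,cam)
    if not r: return None
    r=r[0];q=W[r["mask"]&~np.isnan(W[...,2])];zt=np.percentile(q[:,2],pct)
    t=q[abs(q[:,2]-zt)<band]
    c,sz,a=cv2.minAreaRect((t[:,:2]*1000).astype(np.float32))
    if sz[0]<sz[1]: a+=90
    return dict(p=round(r["p"],2),box=[int(x) for x in r["box"]],z=zt.round(4),c=np.round(c,1),size=np.round(sorted(sz),1),long_deg=round((a+90)%180-90,1))
def st():
    s=observe();o=s["orientation"]
    print("t",round(s["clock"],2),"tcp",s["tool_pos"].round(4),"rpy_deg",np.degrees(o).round(1),"F",s["ft_force"].round(1),"grip",round(s["grip_width"],3),round(s["finger_force"],1),"j6",s["joints"][5].round(2))
E
python3 - <<'E'
from h import *
st()
p,W=cloud("wrist");cv2.imwrite("pics/w1.png",p)
print(top("wrist","offcut",W))
print(top("wrist","bed",W))
E
```

```text
t 2.05 tcp [0.543  0.02   0.1324] rpy_deg [180.   -0.   34.2] F [-1.   1.5 -1.1] grip 1.004 0.0 j6 0.79
{'p': 0.79, 'box': [234, 160, 269, 227], 'z': np.float64(0.0681), 'c': array([543.2,  21. ]), 'size': array([29.9, 60.3]), 'long_deg': 33.3}
{'p': 0.64, 'box': [101, 45, 380, 298], 'z': np.float64(0.0403), 'c': array([545. ,  26.2]), 'size': array([110.9, 271.3]), 'long_deg': 84.1}
```

View pics/w1.png

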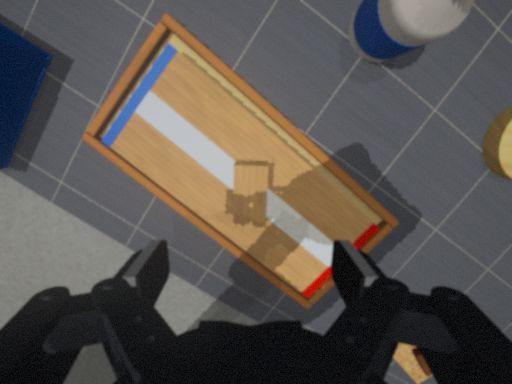

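The wrist view shows the offcut at (252,192) between the fingers, with the blue end upper left and the red end lower right. I'll descend, grip and lift.

>>> {"op": "carry_out", "data": {"series": [{"slide": [0,0,4]},{"slide": [0,0,7]},{"slide": [0,0,8.6]},{"slide": [0,0,8.6]}]}}

```text
$.series[0]: bad value
```

>>> {"op": "carry_out", "data": {"series": [{"slide": [0,0,0]},{"slide": [0,0,0]},{"slide": [0,0,0]},{"slide": [0,0,0]},{"slide": [0,0,0]},{"slide": [0,0,0]},{"slide": [0,0,0]},{"slide": [0,0,0]}], "fingers": -1}}

```text
$.series[0]: bad value
```

>>> {"op": "carry_out", "data": {"series": [{"slide": [0,0,-2]},{"slide": [0,0,-6]},{"slide": [0,0,-11]},{"slide": [0,0,-14]},{"slide": [0,0,-14]}]}}

```text
$.series[0]: bad value
```

The moves need delta_rot in every row.

>>> {"op": "carry_out", "data": {"series": [{"slide": [0,0,4],"delta_rot": [0,0,0]},{"slide": [0,0,7],"delta_rot": [0,0,0]},{"slide": [0,0,8.6],"delta_rot": [0,0,0]},{"slide": [0,0,8.6],"delta_rot": [0,0,0]},{"slide": [0,0,8.6],"delta_rot": [0,0,0]}]}}

```text
clock: 2.7
tool_pos: [0.5432, 0.02, 0.0467]
orientation: [-3.142, 0.0, 0.594]
ft_force: [1.1, -0.2, 0.1]
grip_width: 0.993
finger_force: 0.0
```

>>> {"op": "carry_out", "data": {"series": [{"slide": [0,0,0],"delta_rot": [0,0,0]},{"slide": [0,0,0],"delta_rot": [0,0,0]},{"slide": [0,0,0],"delta_rot": [0,0,0]},{"slide": [0,0,0],"delta_rot": [0,0,0]},{"slide": [0,0,0],"delta_rot": [0,0,0]},{"slide": [0,0,0],"delta_rot": [0,0,0]},{"slide": [0,0,0],"delta_rot": [0,0,0]},{"slide": [0,0,0],"delta_rot": [0,0,0]}], "fingers": -1}}

```text
clock: 3.5
tool_pos: [0.543, 0.02, 0.0464]
orientation: [-3.142, 0.0, 0.593]
ft_force: [-0.1, -0.3, -0.0]
grip_width: 0.004
finger_force: 0.0
```

Run:
```python
from h import *
st()
p,W=cloud("side");print(top("side","offcut",W))
q,W2=cloud("wrist");print(top("wrist","offcut",W2))
cv2.imwrite("pics/s2.png",np.hstack([cv2.resize(p[120:280,150:350],(500,400)),cv2.resize(q,(300,400))]))
```

```text
t 3.5 tcp [0.543  0.02   0.0464] rpy_deg [-180.    0.   34.] F [-0.1 -0.3 -0. ] grip 0.004 0.0 j6 0.8
{'p': 0.85, 'box': [223, 181, 247, 205], 'z': np.float64(0.0694), 'c': array([542.1,  20.1]), 'size': array([31. , 63.7]), 'long_deg': 33.3}
{'p': 0.97, 'box': [225, 179, 276, 236], 'z': np.float64(0.0679), 'c': array([556.2,  29.1]), 'size': array([29.7, 30.4]), 'long_deg': 32.6}
```

View pics/s2.png

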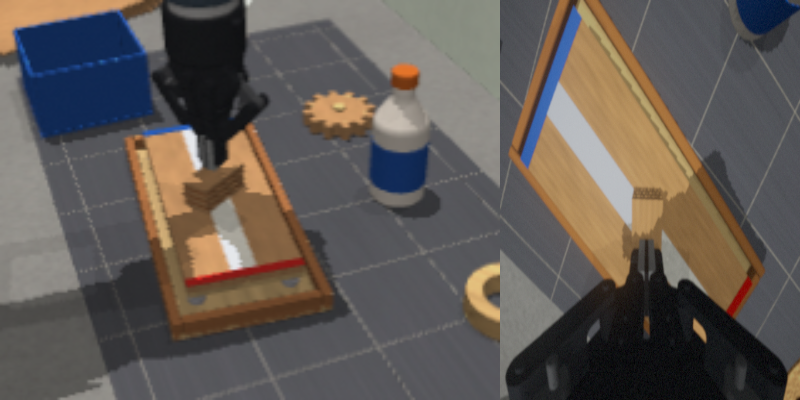

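The fingers shut just above the offcut, which has not moved. The tips look higher than reported, so I'll measure their real height.

Run:
```python
from h import *
for c in ["side","scene"]:
    p,W=cloud(c)
    m=(abs(W[...,0]-.543)<.03)&(abs(W[...,1]-.02)<.03)&(W[...,2]>.05)&(W[...,2]<.16)
    g=p.max(-1)<75
    q=W[m&g]
    print(c,len(q)); 
    q=q[np.argsort(q[:,2])]
    print(q[:300:12].round(3))
```

```text
side 421
[[0.537 0.001 0.054]
 [0.539 0.012 0.083]
 [0.531 0.026 0.088]
 [0.531 0.025 0.091]
 [0.546 0.008 0.095]
 [0.537 0.011 0.098]
 [0.551 0.013 0.103]
 [0.545 0.009 0.106]
 [0.538 0.011 0.11 ]
 [0.531 0.022 0.113]
 [0.533 0.017 0.119]
 [0.535 0.007 0.121]
 [0.527 0.022 0.123]
 [0.516 0.042 0.125]
 [0.523 0.032 0.127]
 [0.534 0.02  0.128]
 [0.552 0.011 0.129]
 [0.528 0.024 0.13 ]
 [0.553 0.006 0.131]
 [0.526 0.025 0.132]
 [0.541 0.002 0.133]
 [0.532 0.019 0.135]
 [0.545 0.004 0.137]
 [0.519 0.041 0.139]
 [0.561 0.015 0.141]]
scene 283
[[ 0.551  0.026  0.08 ]
 [ 0.553  0.017  0.091]
 [ 0.536  0.032  0.101]
 [ 0.547  0.02   0.111]
 [ 0.558  0.005  0.118]
 [ 0.546  0.019  0.122]
 [ 0.567  0.004  0.124]
 [ 0.537  0.046  0.125]
 [ 0.534  0.031  0.128]
 [ 0.535  0.04   0.129]
 [ 0.559  0.017  0.13 ]
 [ 0.569  0.002  0.132]
 [ 0.555 -0.002  0.132]
 [ 0.566  0.006  0.133]
 [ 0.549  0.029  0.134]
 [ 0.567  0.004  0.136]
 [ 0.517  0.041  0.139]
 [ 0.555  0.024  0.143]
 [ 0.518  0.042  0.145]
 [ 0.526  0.05   0.148]
 [ 0.547  0.026  0.15 ]
 [ 0.564  0.015  0.152]
 [ 0.552  0.024  0.156]
 [ 0.561  0.023  0.159]]
```

Seen by both cameras, the shut tips stand at about z = 0.079 while the reading says 0.046. So the true tool height is about 3 cm above the reported one. I'll find it by touch: lower the shut fingers gently onto the firm offcut top (0.068).

>>> {"op": "carry_out", "data": {"series": [{"slide": [0,0,0.6],"delta_rot": [0,0,0]},{"slide": [0,0,0.6],"delta_rot": [0,0,0]},{"slide": [0,0,0.6],"delta_rot": [0,0,0]}]}}

```text
clock: 4.1
tool_pos: [0.5427, 0.0201, 0.04]
orientation: [-3.141, 0.001, 0.593]
ft_force: [0.0, 0.3, -0.5]
grip_width: -0.002
finger_force: 0.0
```

>>> {"op": "carry_out", "data": {"series": [{"slide": [0,0,0.3],"delta_rot": [0,0,0]},{"slide": [0,0,0.3],"delta_rot": [0,0,0]},{"slide": [0,0,0.3],"delta_rot": [0,0,0]}]}}

```text
clock: 4.4
tool_pos: [0.5433, 0.02, 0.0377]
orientation: [3.141, -0.0, 0.593]
ft_force: [-1.5, -0.0, 3.7]
grip_width: -0.0
finger_force: 1.6
```

>>> {"op": "carry_out", "data": {"series": [{"slide": [0,0,0.2],"delta_rot": [0,0,0]},{"slide": [0,0,0.2],"delta_rot": [0,0,0]},{"slide": [0,0,0.2],"delta_rot": [0,0,0]}]}}

```text
clock: 4.7
tool_pos: [0.5433, 0.02, 0.0357]
orientation: [3.141, -0.0, 0.593]
ft_force: [-1.6, 0.5, 5.8]
grip_width: 0.001
finger_force: 2.6
```

Contact came at a reading of about 0.0394, so true z ≈ reading + 0.029. I'll raise, open, then go down to a true tip height of about 46 mm (reading 0.017).

>>> {"op": "carry_out", "data": {"series": [{"slide": [0,0,-2.5],"delta_rot": [0,0,0]},{"slide": [0,0,-2.5],"delta_rot": [0,0,0]}]}}

```text
clock: 4.9
tool_pos: [0.545, 0.0197, 0.0626]
orientation: [3.139, -0.003, 0.593]
ft_force: [0.7, -0.7, 0.9]
grip_width: -0.001
finger_force: 0.0
```

>>> {"op": "carry_out", "data": {"series": [{"slide": [0,0,0],"delta_rot": [0,0,0]},{"slide": [0,0,0],"delta_rot": [0,0,0]},{"slide": [0,0,0],"delta_rot": [0,0,0]},{"slide": [0,0,0],"delta_rot": [0,0,0]},{"slide": [0,0,0],"delta_rot": [0,0,0]},{"slide": [0,0,2],"delta_rot": [0,0,0]},{"slide": [0,0,4],"delta_rot": [0,0,0]},{"slide": [0,0,4.3],"delta_rot": [0,0,0]},{"slide": [0,0,4.3],"delta_rot": [0,0,0]}], "fingers": 1}}

```text
clock: 5.8
tool_pos: [0.5423, 0.0201, 0.0168]
orientation: [-3.14, 0.001, 0.593]
ft_force: [0.2, -0.0, -0.1]
grip_width: 1.004
finger_force: 0.0
```

>>> {"op": "carry_out", "data": {"series": [{"slide": [0,0,0],"delta_rot": [0,0,0]},{"slide": [0,0,0],"delta_rot": [0,0,0]},{"slide": [0,0,0],"delta_rot": [0,0,0]},{"slide": [0,0,0],"delta_rot": [0,0,0]},{"slide": [0,0,0],"delta_rot": [0,0,0]},{"slide": [0,0,0],"delta_rot": [0,0,0]}], "fingers": -1}}

```text
clock: 6.4
tool_pos: [0.5435, 0.02, 0.0179]
orientation: [3.141, -0.001, 0.593]
ft_force: [0.3, -0.5, 2.7]
grip_width: 0.337
finger_force: 64.3
```

Gripped (opening 0.337 ≈ 29 mm). Lift and carry it to the bin.

>>> {"op": "carry_out", "data": {"series": [{"slide": [0,0,-4],"delta_rot": [0,0,0]},{"slide": [0,0,-8],"delta_rot": [0,0,0]},{"slide": [0,0,-12],"delta_rot": [0,0,0]},{"slide": [1.6,-4.3,-12],"delta_rot": [0,0,0]},{"slide": [3.2,-8.6,-12],"delta_rot": [0,0,0]},{"slide": [4.8,-12.9,-12],"delta_rot": [0,0,0]},{"slide": [6.4,-17.2,-12],"delta_rot": [0,0,0]},{"slide": [8,-21.5,-12],"delta_rot": [0,0,0]},{"slide": [9.5,-25.8,-12],"delta_rot": [0,0,0]},{"slide": [11.1,-30.2,-12],"delta_rot": [0,0,0]},{"slide": [11.1,-30.2,-12],"delta_rot": [0,0,0]},{"slide": [11.1,-30.2,-12],"delta_rot": [0,0,0]}]}}

```text
clock: 7.6
tool_pos: [0.4653, 0.3332, 0.1369]
orientation: [3.141, 0.001, 0.596]
ft_force: [0.4, -0.7, -0.4]
grip_width: 0.334
finger_force: 64.1
```

Run:
```python
from h import *
st()
p,W=cloud("scene");q,_=cloud("wrist")
cv2.imwrite("pics/s3.png",np.hstack([cv2.resize(p[80:300,200:470],(480,390)),cv2.resize(q,(320,390))]))
```

```text
t 7.6 tcp [0.4653 0.3332 0.1369] rpy_deg [1.80e+02 1.00e-01 3.42e+01] F [ 0.4 -0.7 -0.4] grip 0.334 64.1 j6 1.39
```

View pics/s3.png

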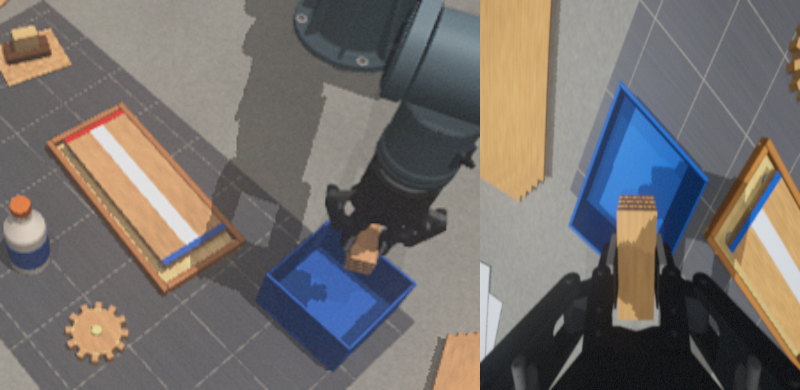

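The offcut is held over the bin at about (370,250) in the left half. I'll lower and release it, rise, then head for the block while turning.

>>> {"op": "carry_out", "data": {"series": [{"slide": [0,0,4],"delta_rot": [0,0,0]},{"slide": [0,0,8],"delta_rot": [0,0,0]},{"slide": [0,0,10],"delta_rot": [0,0,0]},{"slide": [0,0,10],"delta_rot": [0,0,0]}]}}

```text
clock: 8.1
tool_pos: [0.4639, 0.3295, 0.0338]
orientation: [-3.14, 0.007, 0.591]
ft_force: [0.2, -0.8, 0.1]
grip_width: 0.336
finger_force: 64.1
```

>>> {"op": "carry_out", "data": {"series": [{"slide": [0,0,0],"delta_rot": [0,0,0]},{"slide": [0,0,0],"delta_rot": [0,0,0]},{"slide": [0,0,0],"delta_rot": [0,0,0]},{"slide": [0,0,0],"delta_rot": [0,0,0]},{"slide": [0,0,-4],"delta_rot": [0,0,0]},{"slide": [0,0,-8],"delta_rot": [0,0,0]},{"slide": [0,0,-11],"delta_rot": [0,0,0]},{"slide": [0,0,-11],"delta_rot": [0,0,0]}], "fingers": 1}}

```text
clock: 8.9
tool_pos: [0.4696, 0.3342, 0.1536]
orientation: [3.14, -0.011, 0.594]
ft_force: [1.0, 0.2, -0.1]
grip_width: 1.002
finger_force: 0.0
```

>>> {"op": "carry_out", "data": {"series": [{"slide": [-2.4,4,0],"delta_rot": [0,0,-8]},{"slide": [-4.8,8,0],"delta_rot": [0,0,-16]},{"slide": [-7.2,12,0],"delta_rot": [0,0,-24]},{"slide": [-9.6,16,0],"delta_rot": [0,0,-32]},{"slide": [-12,20,0],"delta_rot": [0,0,-40]},{"slide": [-14.5,24,0],"delta_rot": [0,0,-48]},{"slide": [-17.2,28.4,0],"delta_rot": [0,0,-56]},{"slide": [-19.4,32,0],"delta_rot": [0,0,-64]},{"slide": [-21.8,36,0],"delta_rot": [0,0,-72]},{"slide": [-24.2,40,0],"delta_rot": [0,0,-80]},{"slide": [-26.6,44,0],"delta_rot": [0,0,-88]},{"slide": [-29,48,0],"delta_rot": [0,0,-96]}]}}

```text
clock: 10.1
tool_pos: [0.4927, -0.2059, 0.1471]
orientation: [3.141, -0.0, 2.211]
ft_force: [0.8, 0.5, -1.3]
grip_width: 0.999
finger_force: 0.0
```

Run:
```python
from h import *
st()
p,W=cloud("scene")
for n in ["offcut"]: print(n,top("scene",n,W))
p,W=cloud("wrist")
for n in ["block","mat","bed"]: print(n,top("wrist",n,W,pct=97 if n=="block" else 60))
cv2.imwrite("pics/w4.png",p)
```

```text
t 10.1 tcp [ 0.4927 -0.2059  0.1471] rpy_deg [180.   -0.  126.7] F [ 0.8  0.5 -1.3] grip 0.999 0.0 j6 -1.26
offcut {'p': 0.86, 'box': [378, 234, 395, 260], 'z': np.float64(0.0356), 'c': array([467. , 334.3]), 'size': array([30.3, 61.7]), 'long_deg': 27.6}
block None
mat {'p': 0.63, 'box': [140, 194, 261, 305], 'z': np.float64(0.0043), 'c': array([ 501.5, -322.5]), 'size': array([ 99.4, 121.7]), 'long_deg': -14.8}
bed {'p': 0.93, 'box': [301, 0, 512, 163], 'z': np.float64(0.0394), 'c': array([541.2, -12.8]), 'size': array([111.3, 192.1]), 'long_deg': 84.0}
```

View pics/w4.png

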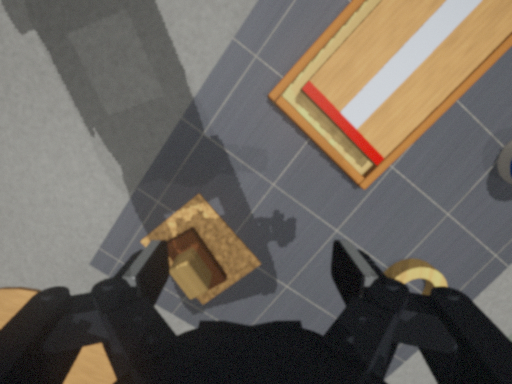

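The offcut is in the bin at (467, 334) mm. The wrist picture shows the mat around (200,250) with the block's handle at (195,270). I'll continue to above the block.

>>> {"op": "carry_out", "data": {"series": [{"slide": [-3.3,-2.4,0],"delta_rot": [0,0,-7]},{"slide": [-6.6,-4.8,0],"delta_rot": [0,0,-14]},{"slide": [-9.8,-7,0],"delta_rot": [0,0,-19]},{"slide": [-9.8,-7,0],"delta_rot": [0,0,-19]},{"slide": [-9.8,-7,0],"delta_rot": [0,0,-19]}]}}

```text
clock: 10.9
tool_pos: [0.4948, -0.3237, 0.147]
orientation: [3.141, -0.001, 2.535]
ft_force: [-0.2, 0.9, -0.5]
grip_width: 1.006
finger_force: 0.0
```

Run:
```python
from h import *
p,W=cloud("wrist")
st()
for n in ["block","mat"]: print(n,top("wrist",n,W,pct=97 if n=="block" else 60))
r=regions_of("block","wrist")
if r:
    q=W[r[0]["mask"]]
    for lo,hi in [(.012,.03),(.05,.065)]:
        t=q[(q[:,2]>lo)&(q[:,2]<hi)]; print(lo,len(t),cv2.minAreaRect((t[:,:2]*1000).astype(np.float32)))
p,W=cloud("scene");print(top("scene","block",W,pct=97))
```

```text
t 10.95 tcp [ 0.4948 -0.3229  0.147 ] rpy_deg [ 1.800e+02 -1.000e-01  1.453e+02] F [-1.   0.1  0. ] grip 1.003 0.0 j6 -1.74
block {'p': 0.59, 'box': [217, 152, 271, 227], 'z': np.float64(0.057), 'c': array([ 500.1, -332.1]), 'size': array([26.1, 44.1]), 'long_deg': -23.1}
mat {'p': 0.66, 'box': [193, 120, 307, 240], 'z': np.float64(0.0043), 'c': array([ 501.4, -322.9]), 'size': array([100.3, 122.2]), 'long_deg': -15.0}
0.012 1467 ((500.2417297363281, -332.1607971191406), (44.10276794433594, 79.97772979736328), 66.65752410888672)
0.05 1104 ((500.1623229980469, -332.06890869140625), (26.115367889404297, 44.06263732910156), 66.69273376464844)
{'p': 0.74, 'box': [200, 94, 229, 116], 'z': np.float64(0.0578), 'c': array([ 501.1, -331.9]), 'size': array([25.4, 43.5]), 'long_deg': -27.2}
```

>>> {"op": "carry_out", "data": {"series": [{"slide": [-1,-0.45,3],"delta_rot": [0,0,-6]},{"slide": [-1,-0.45,6],"delta_rot": [0,0,-11.4]},{"slide": [-1,-0.45,7],"delta_rot": [0,0,-11.4]},{"slide": [-1,-0.45,7],"delta_rot": [0,0,-11.4]},{"slide": [-1,-0.45,7],"delta_rot": [0,0,-11.4]}]}}

```text
clock: 11.7
tool_pos: [0.501, -0.3343, 0.0785]
orientation: [-3.141, 0.001, 2.734]
ft_force: [0.7, -0.3, 0.3]
grip_width: 0.998
finger_force: 0.0
```

Run:
```python
from h import *
st()
p,W=cloud("wrist");cv2.imwrite("pics/w5.png",p)
print(top("wrist","block",W,pct=97))
```

```text
t 11.7 tcp [ 0.501  -0.3343  0.0785] rpy_deg [-1.800e+02  1.000e-01  1.566e+02] F [ 0.7 -0.3  0.3] grip 0.998 0.0 j6 -1.95
{'p': 0.92, 'box': [223, 150, 276, 244], 'z': np.float64(0.0569), 'c': array([ 500.3, -332.1]), 'size': array([25.9, 43.9]), 'long_deg': -22.8}
```

View pics/w5.png

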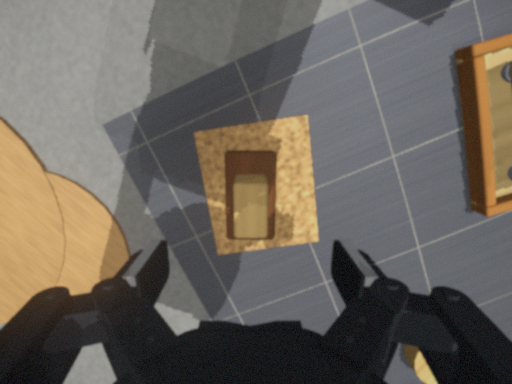

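The handle at (250,207) is square with the fingers. Descend and grip.

>>> {"op": "carry_out", "data": {"series": [{"slide": [0.15,0.15,4],"delta_rot": [0,0,0]},{"slide": [0.15,0.15,7],"delta_rot": [0,0,0]},{"slide": [0.15,0.15,8.1],"delta_rot": [0,0,0]},{"slide": [0.15,0.15,8.1],"delta_rot": [0,0,0]},{"slide": [0.15,0.15,8.1],"delta_rot": [0,0,0]}]}}

```text
clock: 12.3
tool_pos: [0.5007, -0.3333, -0.0019]
orientation: [-3.141, 0.002, 2.735]
ft_force: [1.0, -0.6, 0.2]
grip_width: 1.002
finger_force: 0.0
```

>>> {"op": "carry_out", "data": {"series": [{"slide": [0,0,0],"delta_rot": [0,0,0]},{"slide": [0,0,0],"delta_rot": [0,0,0]},{"slide": [0,0,0],"delta_rot": [0,0,0]},{"slide": [0,0,0],"delta_rot": [0,0,0]},{"slide": [0,0,0],"delta_rot": [0,0,0]},{"slide": [0,0,0],"delta_rot": [0,0,0]},{"slide": [0,0,0],"delta_rot": [0,0,0]}], "fingers": -1}}

```text
clock: 13.0
tool_pos: [0.5001, -0.3327, -0.0029]
orientation: [-3.141, 0.001, 2.735]
ft_force: [0.2, 0.8, 5.8]
grip_width: 0.294
finger_force: 60.6
```

Gripped (25 mm). Lift and carry it to above seam_start, turning to the seam direction.

>>> {"op": "carry_out", "data": {"series": [{"slide": [0,0,-2],"delta_rot": [0,0,0]},{"slide": [0,0,-6],"delta_rot": [0,0,0]},{"slide": [0,0,-10],"delta_rot": [0,0,0]},{"slide": [1.4,4.8,-10],"delta_rot": [0,0,8]},{"slide": [2.8,9.6,-10],"delta_rot": [0,0,16]},{"slide": [4.2,14.2,-10],"delta_rot": [0,0,24]},{"slide": [5.6,19,-10],"delta_rot": [0,0,32]},{"slide": [7,23.8,-10],"delta_rot": [0,0,40]},{"slide": [8.4,28.4,-10],"delta_rot": [0,0,48]},{"slide": [9.8,33,-10],"delta_rot": [0,0,56]},{"slide": [11.2,38,-10],"delta_rot": [0,0,64]},{"slide": [12.65,42.8,-10],"delta_rot": [0,0,72]}]}}

```text
clock: 14.2
tool_pos: [0.5497, 0.091, 0.0958]
orientation: [-3.141, 0.0, 1.499]
ft_force: [0.2, -0.5, -1.2]
grip_width: 0.292
finger_force: 59.8
```

>>> {"op": "carry_out", "data": {"series": [{"slide": [0,0,0],"delta_rot": [0,0,0]},{"slide": [0,0,0],"delta_rot": [0,0,0]},{"slide": [0,0,0],"delta_rot": [0,0,0]}]}}

```text
clock: 14.5
tool_pos: [0.5499, 0.0883, 0.0959]
orientation: [-3.14, 0.0, 1.506]
ft_force: [0.1, -0.4, -1.1]
grip_width: 0.295
finger_force: 59.7
```

Run:
```python
from h import *
st()
import os
C=[]
for cam in ["scene","side","wrist"]:
    p,W=cloud(cam);print(cam,top(cam,"block",W,pct=90))
    m=(p.min(-1)>150)&(np.ptp(p.astype(int),axis=-1)<40)&(abs(W[...,2]-.04)<.004)&(abs(W[...,0]-.545)<.05)&(abs(W[...,1]-.02)<.14)
    q=W[m][:,:2]
    if len(q)>50:
        c,e,_=cv2.fitLine(q.astype(np.float32),cv2.DIST_HUBER,0,.01,.01).ravel()[:2].tolist()+[0]
        print(" tape",len(q),q.mean(0).round(4),"dir",round(np.degrees(np.arctan2(e,c)),2),"rect",cv2.minAreaRect((q*1000).astype(np.float32)))
    if cam=="side":cv2.imwrite("pics/s6.png",cv2.resize(p[110:270,140:340],(750,600)))
```

```text
t 14.5 tcp [0.5499 0.0883 0.0959] rpy_deg [-179.9    0.    86.3] F [ 0.1 -0.4 -1.1] grip 0.295 59.7 j6 0.01
scene {'p': 0.61, 'box': [279, 169, 311, 197], 'z': np.float64(0.1561), 'c': array([551.6,  98.7]), 'size': array([22. , 23.9]), 'long_deg': 84.2}
 tape 479 [0.5441 0.0221] dir 83.72 rect ((543.7473754882812, 24.287551879882812), (251.83644104003906, 24.529165267944336), 84.0350341796875)
side {'p': 0.89, 'box': [217, 140, 240, 171], 'z': np.float64(0.1567), 'c': array([551.2,  87. ]), 'size': array([25.1, 44.5]), 'long_deg': 81.1}
 tape 352 [0.54   0.0015] dir 83.85 rect ((542.904052734375, 27.59532928466797), (248.77374267578125, 23.759984970092773), 84.05404663085938)
wrist {'p': 0.83, 'box': [209, 171, 292, 312], 'z': np.float64(0.1558), 'c': array([551.2,  89.6]), 'size': array([26.1, 43.7]), 'long_deg': 86.4}
 tape 1593 [0.5535 0.1052] dir 83.94 rect ((557.9270629882812, 58.76580810546875), (83.41972351074219, 198.28012084960938), 3.1611335277557373)
```

The block hangs square above the seam, with its underside at reading + 8 mm. I'll align it to seam_start and go down to just above the tape (reading 0.036).

>>> {"op": "carry_out", "data": {"series": [{"slide": [2.2,0.1,1],"delta_rot": [0,0,2.3]},{"slide": [2.2,0.1,4],"delta_rot": [0,0,2.3]},{"slide": [2.2,0.1,6],"delta_rot": [0,0,2.3]},{"slide": [2.2,0.1,6],"delta_rot": [0,0,2.3]},{"slide": [2.2,0.1,6],"delta_rot": [0,0,2.3]}]}}

```text
clock: 15.3
tool_pos: [0.5528, 0.1107, 0.0366]
orientation: [-3.141, 0.0, 1.464]
ft_force: [0.7, -0.2, -0.3]
grip_width: 0.296
finger_force: 59.7
```

Run:
```python
from h import *
st()
for cam in ["scene","side","wrist"]:
    p,W=cloud(cam);print(cam,top(cam,"block",W,pct=90))
    if cam=="wrist": cv2.imwrite("pics/w7.png",p)
```

```text
t 15.3 tcp [0.5528 0.1107 0.0366] rpy_deg [-180.     0.    83.9] F [ 0.7 -0.2 -0.3] grip 0.296 59.7 j6 0.09
scene {'p': 0.86, 'box': [289, 189, 315, 215], 'z': np.float64(0.0976), 'c': array([555.1, 122.1]), 'size': array([22.1, 26.5]), 'long_deg': 1.1}
side {'p': 0.72, 'box': [220, 154, 240, 185], 'z': np.float64(0.0984), 'c': array([554.2, 108.4]), 'size': array([24.2, 44.4]), 'long_deg': 78.1}
wrist {'p': 0.72, 'box': [208, 169, 290, 316], 'z': np.float64(0.0973), 'c': array([554.4, 112.5]), 'size': array([26.9, 44.1]), 'long_deg': 83.8}
```

View pics/w7.png

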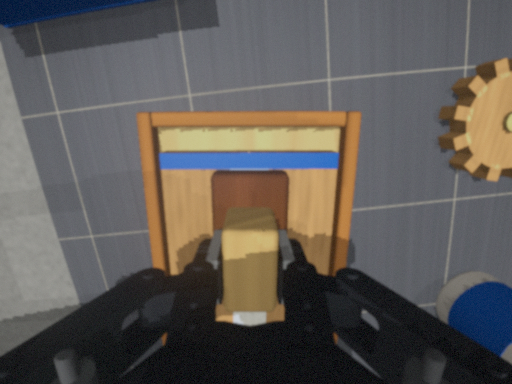

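The block sits centred over the tape end, with the sole at (250,200) and the blue stripe just beyond at (250,160). I'll press in small steps.

>>> {"op": "carry_out", "data": {"series": [{"slide": [-0.15,-0.05,0.3],"delta_rot": [0,0,0]},{"slide": [-0.15,-0.05,0.6],"delta_rot": [0,0,0]},{"slide": [-0.15,-0.05,0.8],"delta_rot": [0,0,0]},{"slide": [-0.15,-0.05,0.8],"delta_rot": [0,0,0]},{"slide": [-0.15,-0.05,0.8],"delta_rot": [0,0,0]}]}}

```text
clock: 16.1
tool_pos: [0.5525, 0.1094, 0.0288]
orientation: [3.141, 0.0, 1.464]
ft_force: [-0.7, -1.4, 4.6]
grip_width: 0.293
finger_force: 60.5
```

Run:
```python
from h import *
st()
F=[]
for i in range(4):
    p,W=cloud("side"); F.append(observe()["ft_force"])
    m=(abs(W[...,2]-.036)<.012)&(abs(W[...,0]-.540)<.045)&(W[...,1]<.04)&(W[...,1]>-.08)
    print("bed z",np.median(W[m][:,2]).round(4))
print(np.mean(F,0).round(2)); st()
```

```text
t 16.1 tcp [0.5525 0.1094 0.0288] rpy_deg [180.    0.   83.9] F [-0.7 -1.4  4.6] grip 0.293 60.5 j6 0.09
bed z 0.0373
bed z 0.0373
bed z 0.0373
bed z 0.0371
[-0.04 -2.05  4.  ]
t 16.3 tcp [0.5525 0.1094 0.0287] rpy_deg [180.    0.   83.9] F [-0.3 -2.6  4.4] grip 0.295 60.5 j6 0.09
```

The bed is about 3.4 mm down by both the side camera (40.9 → 37.3 mm) and the force. It needs about 2.6 mm more.

>>> {"op": "carry_out", "data": {"series": [{"slide": [0,0,0.13],"delta_rot": [0,0,0]},{"slide": [0,0,0.25],"delta_rot": [0,0,0]},{"slide": [0,0,0.25],"delta_rot": [0,0,0]},{"slide": [0,0,0.25],"delta_rot": [0,0,0]}]}}

```text
clock: 16.7
tool_pos: [0.5525, 0.1094, 0.0263]
orientation: [3.141, 0.0, 1.464]
ft_force: [-1.0, -2.0, 7.1]
grip_width: 0.293
finger_force: 60.7
```

```bash
cat >> h.py <<'E'
def bedz(y0=-.08,y1=.04):
    p,W=cloud("side")
    m=(abs(W[...,2]-.036)<.012)&(abs(W[...,0]-.540)<.045)&(W[...,1]<y1)&(W[...,1]>y0)
    return np.median(W[m][:,2]).round(4)
E
python3 - <<'E'
from h import *
F=[]
for i in range(4): z=bedz();F.append(observe()["ft_force"])
print("bed z",z,np.mean(F,0).round(2)); st()
E
```

```text
bed z 0.0348 [-0.53 -2.49  6.44]
t 16.9 tcp [0.5525 0.1094 0.0263] rpy_deg [180.    0.   83.9] F [-0.7 -2.7  6.5] grip 0.295 60.7 j6 0.09
```

The bed is now about 6 mm down (34.8 mm; 6.5 N plus the block's weight). Rub along −tool x at 5 mm per row, checking part-way.

>>> {"op": "carry_out", "data": {"series": [{"slide": [-0.2,0,0],"delta_rot": [0,0,0]},{"slide": [-0.5,0,0],"delta_rot": [0,0,0]},{"slide": [-1,0,0],"delta_rot": [0,0,0]},{"slide": [-1.5,0,0],"delta_rot": [0,0,0]},{"slide": [-2,0,0],"delta_rot": [0,0,0]},{"slide": [-2.5,0,0],"delta_rot": [0,0,0]},{"slide": [-3,0,0],"delta_rot": [0,0,0]},{"slide": [-3.5,0,0],"delta_rot": [0,0,0]},{"slide": [-4,0,0],"delta_rot": [0,0,0]},{"slide": [-4.4,0,0],"delta_rot": [0,0,0]},{"slide": [-4.6,0,0],"delta_rot": [0,0,0]}]}}

```text
clock: 18.0
tool_pos: [0.5482, 0.065, 0.0266]
orientation: [3.14, -0.002, 1.464]
ft_force: [1.1, 5.3, 6.1]
grip_width: 0.291
finger_force: 60.8
```

Run:
```python
from h import *
F=[]
for i in range(3): z=bedz(-.08,.0);F.append(observe()["ft_force"])
print("bed z",z,np.mean(F,0).round(2)); st()
```

```text
bed z 0.035 [0.73 2.87 5.81]
t 18.15 tcp [0.5482 0.0647 0.0266] rpy_deg [ 1.799e+02 -1.000e-01  8.390e+01] F [0.8 2.9 5.8] grip 0.295 60.8 j6 0.01
```

>>> {"op": "carry_out", "data": {"series": [{"slide": [-0.2,0,0.02],"delta_rot": [0,0,0]},{"slide": [-0.6,0,0.03],"delta_rot": [0,0,0]},{"slide": [-1.2,0,0.03],"delta_rot": [0,0,0]},{"slide": [-1.8,0,0.03],"delta_rot": [0,0,0]},{"slide": [-2.4,0,0.03],"delta_rot": [0,0,0]},{"slide": [-3,0,0.03],"delta_rot": [0,0,0]},{"slide": [-3.6,0,0.03],"delta_rot": [0,0,0]},{"slide": [-4.2,0,0.03],"delta_rot": [0,0,0]},{"slide": [-4.8,0,0.03],"delta_rot": [0,0,0]},{"slide": [-5.4,0,0.03],"delta_rot": [0,0,0]},{"slide": [-5.9,0,0.03],"delta_rot": [0,0,0]},{"slide": [-6.1,0,0.03],"delta_rot": [0,0,0]}]}}

```text
clock: 19.35
tool_pos: [0.5417, 0.0041, 0.0262]
orientation: [3.14, -0.002, 1.464]
ft_force: [1.7, 5.1, 6.8]
grip_width: 0.291
finger_force: 60.8
```

Run:
```python
from h import *
F=[]
for i in range(3): z=bedz(.08,.15);F.append(observe()["ft_force"])
print("bed z",z,np.mean(F,0).round(2)); st()
for c in ["wrist","scene"]:
    p,W=cloud(c);print(top(c,"block",W))
```

```text
bed z 0.0348 [1.12 2.75 6.85]
t 19.5 tcp [0.5417 0.004  0.0262] rpy_deg [ 1.799e+02 -1.000e-01  8.390e+01] F [0.9 2.8 6.5] grip 0.298 60.8 j6 -0.11
{'p': 0.61, 'box': [210, 169, 290, 314], 'z': np.float64(0.0857), 'c': array([542.5,   5.5]), 'size': array([26. , 44.1]), 'long_deg': 83.9}
{'p': 0.69, 'box': [264, 161, 290, 188], 'z': np.float64(0.087), 'c': array([541.4,  11.1]), 'size': array([28.6, 29.2]), 'long_deg': 86.9}
```

>>> {"op": "carry_out", "data": {"series": [{"slide": [-0.2,0,0.01],"delta_rot": [0,0,0]},{"slide": [-0.7,0,0.02],"delta_rot": [0,0,0]},{"slide": [-1.3,0,0.02],"delta_rot": [0,0,0]},{"slide": [-1.9,0,0.02],"delta_rot": [0,0,0]},{"slide": [-2.6,0,0.02],"delta_rot": [0,0,0]},{"slide": [-3.2,0,0.02],"delta_rot": [0,0,0]},{"slide": [-3.9,0,0.02],"delta_rot": [0,0,0]},{"slide": [-4.5,0,0.02],"delta_rot": [0,0,0]},{"slide": [-5.1,0,0.02],"delta_rot": [0,0,0]},{"slide": [-5.7,0,0.02],"delta_rot": [0,0,0]},{"slide": [-6.2,0,0.02],"delta_rot": [0,0,0]},{"slide": [-6.5,0,0.02],"delta_rot": [0,0,0]}]}}

```text
clock: 20.9
tool_pos: [0.5347, -0.0605, 0.0259]
orientation: [3.14, -0.002, 1.464]
ft_force: [-0.1, 5.5, 7.0]
grip_width: 0.294
finger_force: 60.9
```

Run:
```python
from h import *
F=[]
for i in range(2): z=bedz(.05,.15);F.append(observe()["ft_force"])
print("bed z",z,np.mean(F,0).round(2)); st()
p,W=cloud("wrist");print(top("wrist","block",W))
cv2.imwrite("pics/w8.png",p)
```

```text
bed z 0.0345 [1.38 3.14 7.06]
t 21.0 tcp [ 0.5347 -0.0608  0.0259] rpy_deg [ 1.799e+02 -1.000e-01  8.390e+01] F [1.2 2.7 7.3] grip 0.292 60.9 j6 -0.23
{'p': 0.84, 'box': [209, 170, 290, 313], 'z': np.float64(0.0854), 'c': array([535.5, -59.2]), 'size': array([26.1, 44.2]), 'long_deg': 83.8}
```

View pics/w8.png

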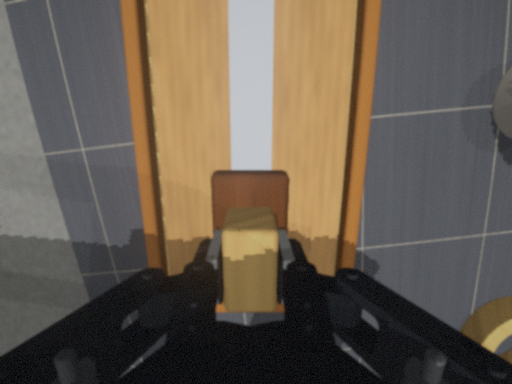

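The block is at the red end, centred on the tape (250,200), with the bed still half-way down. I'll lift and go back to the mat (centre (501, −323), long axis −15°).

>>> {"op": "carry_out", "data": {"series": [{"slide": [0,0,-2],"delta_rot": [0,0,0]},{"slide": [0,0,-6],"delta_rot": [0,0,0]},{"slide": [-2.7,0,-8],"delta_rot": [0,0,-8]},{"slide": [-5.4,-0.1,-8],"delta_rot": [0,0,-16]},{"slide": [-8.1,-0.2,-8],"delta_rot": [0,0,-24]},{"slide": [-10.8,-0.2,-8],"delta_rot": [0,0,-32]},{"slide": [-13.5,-0.3,-8],"delta_rot": [0,0,-40]},{"slide": [-16.2,-0.4,-8],"delta_rot": [0,0,-48]},{"slide": [-18.9,-0.4,-8],"delta_rot": [0,0,-56]},{"slide": [-21.6,-0.5,-8],"delta_rot": [0,0,-64]},{"slide": [-24.3,-0.5,-8],"delta_rot": [0,0,-72]},{"slide": [-26.5,-0.6,-8],"delta_rot": [0,0,-80]}]}}

```text
clock: 22.3
tool_pos: [0.4991, -0.3249, 0.1042]
orientation: [3.14, -0.001, 2.866]
ft_force: [0.7, -0.2, -1.3]
grip_width: 0.294
finger_force: 59.7
```

>>> {"op": "carry_out", "data": {"series": [{"slide": [0,0,0],"delta_rot": [0,0,0]},{"slide": [0,0,0],"delta_rot": [0,0,0]},{"slide": [0,0,0],"delta_rot": [0,0,0]}]}}

```text
clock: 22.6
tool_pos: [0.4996, -0.3229, 0.1046]
orientation: [3.14, -0.001, 2.859]
ft_force: [0.5, 0.4, -1.2]
grip_width: 0.293
finger_force: 59.7
```

Run:
```python
from h import *
st()
for c in ["wrist","scene"]:
    p,W=cloud(c);print(top(c,"block",W));print(top(c,"mat",W,pct=60))
s=observe();yaw=s["orientation"][2];d=np.array([.5008,-.3238])-s["tool_pos"][:2]
print("slide cm",100*(d@[np.cos(yaw),np.sin(yaw)]),100*(d@[np.sin(yaw),-np.cos(yaw)]),"rotz",np.degrees(yaw)-165.1)
```

```text
t 22.6 tcp [ 0.4996 -0.3229  0.1046] rpy_deg [ 1.799e+02 -1.000e-01  1.638e+02] F [ 0.5  0.4 -1.2] grip 0.293 59.7 j6 -2.06
{'p': 0.86, 'box': [210, 171, 292, 315], 'z': np.float64(0.164), 'c': array([ 499.9, -321.7]), 'size': array([26.1, 43.7]), 'long_deg': -17.3}
{'p': 0.96, 'box': [193, 128, 298, 240], 'z': np.float64(0.0043), 'c': array([ 498.1, -323.2]), 'size': array([101.9, 115.9]), 'long_deg': -15.1}
{'p': 0.71, 'box': [197, 69, 230, 90], 'z': np.float64(0.1569), 'c': array([ 507.6, -311.9]), 'size': array([17.3, 45.8]), 'long_deg': -34.6}
{'p': 0.67, 'box': [195, 97, 239, 128], 'z': np.float64(0.0048), 'c': array([ 500.3, -324.6]), 'size': array([110. , 122.3]), 'long_deg': -16.3}
slide cm -0.07895724687203645 0.014886881698955757 rotz -1.1709706483464402
```

Centred over the mat. Lower it gently.

>>> {"op": "carry_out", "data": {"series": [{"slide": [-0.1,0,4],"delta_rot": [0,0,-1.2]},{"slide": [-0.1,0,8],"delta_rot": [0,0,-1.2]},{"slide": [-0.1,0,9.8],"delta_rot": [0,0,-1.2]},{"slide": [-0.1,0,10.2],"delta_rot": [0,0,-1.2]},{"slide": [-0.1,0,10.5],"delta_rot": [0,0,-1.2]},{"slide": [-0.1,0,10.6],"delta_rot": [0,0,-1.2]},{"slide": [-0.1,0,10.6],"delta_rot": [0,0,-1.2]},{"slide": [-0.1,0,10.6],"delta_rot": [0,0,-1.2]}]}}

```text
clock: 23.7
tool_pos: [0.5015, -0.3253, 0.0008]
orientation: [-3.14, 0.002, 2.882]
ft_force: [-0.3, -0.4, -1.4]
grip_width: 0.293
finger_force: 59.8
```

>>> {"op": "carry_out", "data": {"series": [{"slide": [0,0,0.15],"delta_rot": [0,0,0]},{"slide": [0,0,0.3],"delta_rot": [0,0,0]},{"slide": [0,0,0.3],"delta_rot": [0,0,0]},{"slide": [0,0,0.3],"delta_rot": [0,0,0]}]}}

```text
clock: 24.1
tool_pos: [0.5011, -0.3249, -0.0029]
orientation: [-3.141, 0.001, 2.882]
ft_force: [-0.9, 0.0, 4.6]
grip_width: 0.291
finger_force: 60.5
```

It is in contact with the mat (4.6 N). Release and rise.

>>> {"op": "carry_out", "data": {"series": [{"slide": [0,0,0],"delta_rot": [0,0,0]},{"slide": [0,0,0],"delta_rot": [0,0,0]},{"slide": [0,0,0],"delta_rot": [0,0,0]},{"slide": [0,0,0],"delta_rot": [0,0,0]},{"slide": [0,0,0],"delta_rot": [0,0,0]},{"slide": [0,0,-2],"delta_rot": [0,0,0]},{"slide": [0,0,-6],"delta_rot": [0,0,0]},{"slide": [0,0,-10],"delta_rot": [0,0,0]},{"slide": [0,0,-14],"delta_rot": [0,0,0]},{"slide": [0,0,-14],"delta_rot": [0,0,0]},{"slide": [0,0,-14],"delta_rot": [0,0,0]}], "fingers": 1}}

```text
clock: 25.2
tool_pos: [0.5013, -0.3251, 0.1377]
orientation: [-3.14, 0.002, 2.882]
ft_force: [-1.0, 0.4, -0.9]
grip_width: 0.997
finger_force: 0.0
```

Run:
```python
from h import *
st()
p,W=cloud("wrist")
for n in ["block","mat"]: print(n,top("wrist",n,W,pct=97 if n=="block" else 60))
p,W=cloud("scene")
for n in ["offcut","glue","gear","roll","bed"]: print(n,top("scene",n,W))
cv2.imwrite("pics/s9.png",p)
```

```text
t 25.2 tcp [ 0.5013 -0.3251  0.1377] rpy_deg [-1.799e+02  1.000e-01  1.651e+02] F [-1.   0.4 -0.9] grip 0.997 0.0 j6 -2.08
block {'p': 0.67, 'box': [225, 143, 271, 221], 'z': np.float64(0.0569), 'c': array([ 501.5, -323.6]), 'size': array([25.5, 43.4]), 'long_deg': -14.1}
mat {'p': 0.56, 'box': [201, 124, 297, 229], 'z': np.float64(0.0043), 'c': array([ 500.1, -323.4]), 'size': array([102. , 121.8]), 'long_deg': -14.5}
offcut {'p': 0.88, 'box': [375, 232, 395, 260], 'z': np.float64(0.0352), 'c': array([466.2, 333.7]), 'size': array([30.6, 61.5]), 'long_deg': 27.9}
glue {'p': 0.74, 'box': [205, 192, 230, 233], 'z': np.float64(0.1474), 'c': array([742. ,   4.2]), 'size': array([23.8, 24.7]), 'long_deg': -55.9}
gear {'p': 0.86, 'box': [236, 254, 273, 287], 'z': np.float64(0.021), 'c': array([744.4, 160.9]), 'size': array([82.5, 83.3]), 'long_deg': 33.5}
roll {'p': 0.56, 'box': [153, 161, 185, 189], 'z': np.float64(0.0262), 'c': array([ 752.6, -203.7]), 'size': array([79.9, 82.4]), 'long_deg': 85.4}
bed {'p': 0.86, 'box': [235, 142, 327, 230], 'z': np.float64(0.0433), 'c': array([543.4,  24.2]), 'size': array([112.2, 272.6]), 'long_deg': 84.0}
```

View pics/s9.png

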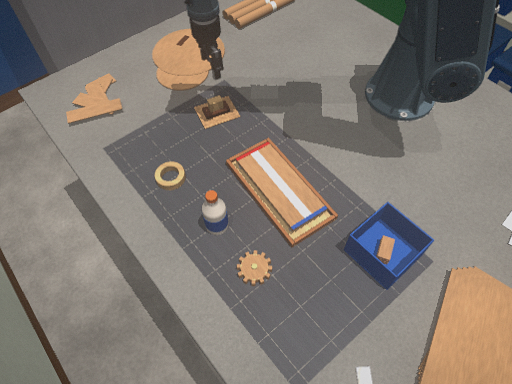

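The offcut is in the bin (385,247) and the block is upright on the mat (217,108). The glue bottle, gear and roll have not moved.

```bash
python3 -c "
from rig import *
print(hand_in())"
```

```text
the job is handed in; nothing more can be done
None
```

The job is done and handed in after about 25 s of robot time: the offcut is in the bin, the seam was rubbed from blue to red with the bed 5.5–6.5 mm down at each check, the block is upright on its mat, and the bystanders are unmoved; the first grasp missed because the reported tool height reads about 29 mm low, so I touched the offcut's top with shut fingers to correct it, pressing the bed about 4 mm.

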